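# Put the precision screwdrivers back into their foam pads

### The arm

A 6-joint arm with a two-finger parallel gripper is mounted at the origin on a cart in front of the work surface, level with it; the furniture and walls round the work are solid. World frame = base frame: x ahead of the robot, y to its left, z up, the work surface at z = 0. Lengths are in mm, angles in rad, forces in N, time in s.
With the tool pointing down it reaches from about 350 to 975 mm from the base axis. Payload 7.1 kg.
Tool frame: the origin (TCP) lies at the very end of the fingers, on their centre line; the grasp point (between the pads) lies 19 mm behind it (ctrl.grasp_offset is the distance from the TCP to the grasp point, in mm); z points along the fingers, y is the line along which they close (so a half turn about z gives the same grasp; the last joint's range is limited). The gripper opens to 88 mm and grips with 3 to 60 N. Pads are 20 mm wide; open, the fingers measure 115 mm over their backs; the gripper's body (75 mm by 178 mm) begins 61 mm behind the grasp point.
Start: joints at [-1.266, 0.423, 1.63, -0, 1.089, -0.019], TCP at [198.874, -592.498, 222.675] pointing down, gripper open.
Joint ranges: [-3, 3], [-0.9, 2.11], [0.09, 2.58], [-1.31, 4.45], [0.11, 2.69], [-2.54, 2.54]. Speed limits (rad/s): [2.39, 2.39, 3.01, 3.14, 3.14, 3.14].

### API

Orientations are given as a rotation vector (axis times angle).
In Python, from workcell import ctrl, viewer, ticket, models gives the robot as it stands.
- The arm moves only by the tool play_rows, never from a script. Its arguments are lists of equal length, an entry for each row: "dp": the shift along the world's x, y, z in mm, a list of three; "yaw": the turn about the world's z in degrees. In form: {"dp": [[tx, ty, tz], ...], "yaw": [yaw, ...]}. A call has 1 to 8 rows; each row shifts and turns the commanded pose from where the row before left it; what a row does not reach is not made up. A row lasts 1/12 s, in which the tool goes at most 41.7 mm and 7.16 degrees, less where a joint would pass 70% of its speed; a pose out of reach is approached as far as the arm can. A call is refused whole if a number of a shift passes 41.7 or a number of a turn 7.16, either way. A call with a gripper value outside its range is refused whole. "gripper" is the closure, from 0 (fully open) to 1 (shut), set as the call begins (left out, the last holds). The fingers move at their own pace and stop on an object; the grip force is fixed at half the most. Time passes only in rows, so rows that do not move let the fingers close. It gives the time, the measured TCP pose, the force, the opening and the grip force at its end, in the units of the state.
- ctrl.get_obs(): the state, without advancing time (a new reading comes with each control period).
- viewer.get_image(name): name is "side" or "top"; returns a dict with "pixels" (480x640x3 uint8, red, green, blue), "range_z" (480x640 float32, mm along the optical axis (not along the pixel's ray), 0 where there is no reading), "fx", "fy", "cx", "cy" (pixels), "dist_coeffs" ([k1, k2, p1, p2, k3] as OpenCV has them; the pictures are not rectified), "T" (4x4, takes a point from camera to world coordinates). Camera axes: x right, y up, looking along -z (the intrinsics and any distortion apply to the point x, -y, -z); pixel columns grow to the right and rows downward; lengths in mm; the calibration is good to about 2 mm. A picture is of the moment at which its call begins.
- ticket.close_job(): hands the job in; it is judged then, once.
Trained networks look in a picture, given as the dict that the camera call returned (one of the last four; its "shot" number tells which), for a name from the list of things; names that differ only in an ending like _2 or _b are one class to them, and where a whole thing is asked for, a point or a joint stands for the part that bears it (a point fixed in the world has none). Each returns a list of dicts, best first, with "conf" (0 to 1); they miss things now and then, are a little off and sometimes report something else, mostly with a low value. They report only what shows in the picture. A call takes as long as a camera call.
- models.look_for(picture, name): "bbox" ([centre column, centre row, width, height] in pixels, round what is visible of it).
- models.landmark_of(picture, name): "location" ([column, row] in pixels: a listed point, or the origin of a listed thing).
The state is a dict: "t": time; "qpos": joint angles; "qvel": joint speeds; "joint_torque": joint torques, N m; "ee_pos": TCP position; "orientation": TCP orientation; "ft_force": force on the tool from outside, world axes, zero at the start; "moment": the same for the moment, N m; "width": finger opening in mm; "grasp_force": force on a finger pad.
Only numpy, scipy, OpenCV 4.12 (cv2) and the standard library are available. Lean on these libraries where they do the work, as an engineer would, in place of code of your own. Each camera call takes 0.05 s, during which the arm holds its last target. There are 200 camera calls.

### The job

Put the three precision screwdrivers away: lay each one flat in the cut-out of the foam pad that shows its handle colour, turned to match the outline, with the handle down in the wide part and the blade along the narrow part. Leave the pen, the brush and the tweezers where they lie.

Things in the scene. Friction and masses are not known exactly. Their poses are not given: they have to be found in the camera images.
- red_driver: Loose screwdriver, red handle, thin steel blade, 142 mm long, lying flat. Origin on its underside where handle and blade meet; x points along the blade, z up. Handle (12 mm wide and high) from x = -64 to 0 mm, grip it in the middle, x = -32 mm; blade to x = +78 mm, it carries no load. About 28 g.
- blue_driver: Loose screwdriver, blue handle, thin steel blade, 142 mm long, lying flat. Origin on its underside where handle and blade meet; x points along the blade, z up. Handle (12 mm wide and high) from x = -64 to 0 mm, grip it in the middle, x = -32 mm; blade to x = +78 mm, it carries no load. About 28 g.
- yellow_driver: Loose screwdriver, yellow handle, thin steel blade, 142 mm long, lying flat. Origin on its underside where handle and blade meet; x points along the blade, z up. Handle (12 mm wide and high) from x = -64 to 0 mm, grip it in the middle, x = -32 mm; blade to x = +78 mm, it carries no load. About 28 g.
- red_pad: Fixed black foam pad, 184 x 60 x 7 mm, with a red screwdriver-shaped cut-out, floor 4 mm above the bench. Origin under the pad's centre, z up. Wide part (handle): x = -74 to +10 mm, 30 mm wide; narrow part (blade): on to x = +86 mm, 9 mm wide. A screwdriver lies right when its origin is over the pad's origin and its x points the same way.
- blue_pad: Fixed black foam pad, 184 x 60 x 7 mm, with a blue screwdriver-shaped cut-out, floor 4 mm above the bench. Origin under the pad's centre, z up. Wide part (handle): x = -74 to +10 mm, 30 mm wide; narrow part (blade): on to x = +86 mm, 9 mm wide. A screwdriver lies right when its origin is over the pad's origin and its x points the same way.
- yellow_pad: Fixed black foam pad, 184 x 60 x 7 mm, with a yellow screwdriver-shaped cut-out, floor 4 mm above the bench. Origin under the pad's centre, z up. Wide part (handle): x = -74 to +10 mm, 30 mm wide; narrow part (blade): on to x = +86 mm, 9 mm wide. A screwdriver lies right when its origin is over the pad's origin and its x points the same way.
- gel_pen: Loose clear pen with a black cap, 144 x 11 x 13 mm, along its x; origin under its centre. To be left alone.
- brush: Loose black antistatic brush, 134 x 21 x 10 mm, along its x; origin under its centre. To be left alone.
- tweezers: Loose steel tweezers lying on their side, 126 x 14 x 9 mm, along their x; origin under their centre. To be left alone.

How it is judged:
By the outcome, as a careful person would: the job done as asked, in the order asked, and still so for the second after the job is handed in, with the robot touching nothing.
It also fails if it takes over 88 s, if anything falls off the work surface, if the arm or the gripper's body presses on something with over 40 N, if the wrist force passes 120 N, or if a joint passes its speed limit or range.

## Working session

There is one attempt and no reset: what is moved stays moved. The work goes in short steps, Python scripts to look and compute and a tool call to move; the robot and the scene stay as the last step left them, time stands still between calls to the robot, and variables do not carry over. Pictures are saved under pics/ and viewed, at most 14 in all, crops included, and the job is handed in when it is done.

Besides the shell and the picture viewer there is one more tool, called in YAML: its name, and indented under it one key for each argument. play_rows: Moves the arm, as the interface text tells. Its arguments: {"type":"object","properties":{"dp":{"type":"array"},"yaw":{"type":"array"},"gripper":{"type":"number"}},"required":["dp","yaw"]}

```bash
mkdir -p pics; ls
cat > h.py <<'E'
import numpy as np, cv2
from workcell import ctrl, viewer, ticket, models
def K(p): return np.array([[p["fx"],0,p["cx"]],[0,p["fy"],p["cy"]],[0,0,1.]])
def ray(p,uv):
    n=cv2.undistortPoints(np.float64(uv).reshape(-1,1,2),K(p),np.float64(p["dist_coeffs"])).reshape(-1,2)
    return np.c_[n[:,0],-n[:,1],-np.ones(len(n))]
def onz(p,uv,z):
    T=np.array(p["T"]); d=ray(p,uv)@T[:3,:3].T; o=T[:3,3]
    return o+d*((z-o[2])/d[:,2])[:,None]
def depthpt(p,uv):
    T=np.array(p["T"]); uv=np.atleast_2d(uv); r=np.array([p["range_z"][int(round(v)),int(round(u))] for u,v in uv])
    return (ray(p,uv)*r[:,None])@T[:3,:3].T+T[:3,3]
def save(p,n,box=None,s=1):
    im=p["pixels"][:,:,::-1]
    if box: im=im[box[1]:box[3],box[0]:box[2]]
    cv2.imwrite("pics/"+n,cv2.resize(im,None,fx=s,fy=s,interpolation=cv2.INTER_CUBIC))
E
python3 - <<'E'
from h import *
o=ctrl.get_obs(); print({k:np.round(o[k],3) for k in("t","ee_pos","orientation","width","ft_force")},ctrl.grasp_offset)
for c in("top","side"):
    p=viewer.get_image(c); save(p,c+"0.png"); print(c,np.round(p["T"],3).tolist(),p["fx"],p["dist_coeffs"])
    for n in("red_driver","blue_driver","yellow_driver","red_pad","blue_pad","yellow_pad","gel_pen","brush","tweezers"):
        b=models.look_for(p,n)[:2]; l=models.landmark_of(p,n)[:2]
        print(n,[(np.round(x["bbox"]).tolist(),round(x["conf"],2)) for x in b],[(np.round(x["location"],1).tolist(),round(x["conf"],2),np.round(onz(p,x["location"],4)[0],0).tolist()) for x in l])
E
```

```text
pics
{'t': np.float64(0.0), 'ee_pos': array([ 198.692, -591.99 ,  221.929]), 'orientation': array([-3.099, -0.506,  0.   ]), 'width': np.float64(87.813), 'ft_force': array([0.166, 0.293, 0.317])} 18.700000000000003
top [[-0.001, 0.983, -0.181, 392.969], [-1.0, 0.001, 0.012, 0.055], [0.012, 0.181, 0.983, 913.74], [0.0, 0.0, 0.0, 1.0]] 509.38959353621715 [-0.01722572  0.          0.          0.          0.        ]
red_driver [([262.0, 208.0, 9.0, 38.0], 0.58)] [([262.7, 188.7], 0.74, [660.0, 98.0, 4.0])]
blue_driver [([257.0, 283.0, 17.0, 68.0], 0.69)] [([252.9, 275.6], 0.63, [498.0, 113.0, 4.0])]
yellow_driver [([312.0, 278.0, 16.0, 74.0], 0.67)] [([309.6, 277.2], 0.62, [495.0, 11.0, 4.0])]
red_pad [([430.0, 316.0, 107.0, 35.0], 0.79)] [([428.8, 315.5], 0.9, [427.0, -200.0, 4.0])]
blue_pad [([412.0, 208.0, 106.0, 34.0], 0.73)] [([413.1, 206.3], 0.96, [627.0, -179.0, 4.0])]
yellow_pad [([431.0, 262.0, 105.0, 43.0], 0.79)] [([431.7, 262.8], 0.61, [522.0, -209.0, 4.0])]
gel_pen [([314.0, 186.0, 11.0, 76.0], 0.61), ([194.0, 278.0, 21.0, 78.0], 0.33)] [([314.8, 187.3], 0.93, [663.0, 2.0, 
[... 635 characters left out ...]
[353.0, 271.0, 71.0, 11.0], 0.83)] [([348.7, 269.6], 0.53, [500.0, 11.0, 4.0])]
red_pad [([394.0, 234.0, 38.0, 35.0], 0.63), ([301.0, 230.0, 49.0, 36.0], 0.2)] [([395.5, 235.3], 0.89, [422.0, -178.0, 4.0])]
blue_pad [([302.0, 229.0, 50.0, 36.0], 0.9)] [([302.9, 227.7], 0.92, [623.0, -178.0, 4.0])]
yellow_pad [([350.0, 228.0, 30.0, 34.0], 0.67)] [([349.1, 226.2], 0.57, [525.0, -210.0, 4.0])]
gel_pen [([261.0, 260.0, 77.0, 12.0], 0.71)] [([262.7, 265.2], 0.84, [656.0, 26.0, 4.0])]
brush [([333.0, 328.0, 90.0, 15.0], 0.83)] [([333.9, 330.3], 0.59, [496.0, 220.0, 4.0])]
tweezers [([299.0, 232.0, 49.0, 37.0], 0.68), ([222.0, 317.0, 84.0, 12.0], 0.64)] [([223.7, 319.5], 0.83, [662.0, 224.0, 4.0])]
```

Run:
```python
from h import *
p=viewer.get_image("top"); save(p,"topL.png",(170,140,340,340),3); save(p,"topR.png",(350,170,510,350),3)
```

```text
(no output)
```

View pics/topL.png

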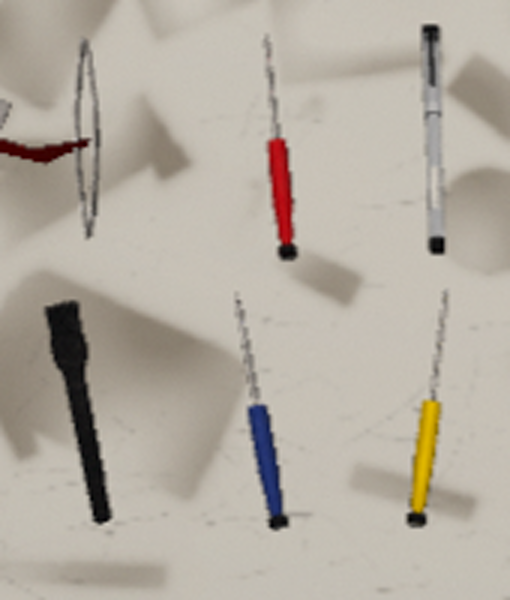

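View pics/topR.png

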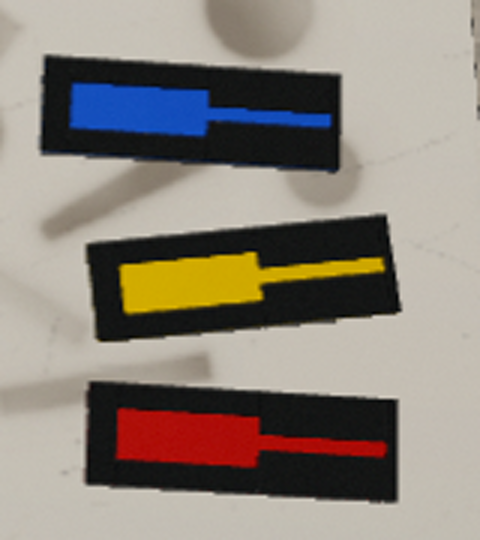

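View pics/side0.png

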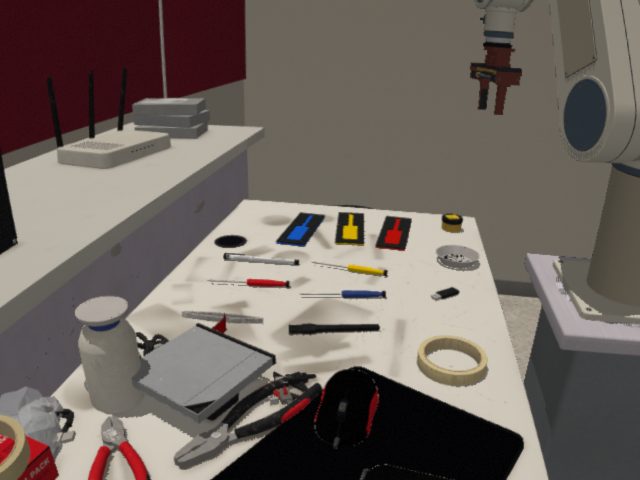

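The left crop shows the tweezers, red driver and pen in the upper row, and the brush, blue and yellow drivers in the lower row, with the blades pointing toward +x. The right crop shows the blue, yellow and red pads from far to near, with the narrow parts toward −y. Next I'll measure by colour.

```bash
cat >> h.py <<'E'
HUE={"red":((0,8),(172,180)),"blue":((105,130),),"yellow":((20,32),)}
def mask(p,c):
    h=cv2.cvtColor(p["pixels"],cv2.COLOR_RGB2HSV); m=np.zeros(h.shape[:2],bool)
    for a,b in HUE[c]: m|=(h[...,0]>=a)&(h[...,0]<=b)
    return m&(h[...,1]>130)&(h[...,2]>60)
def comps(p,c,z,amin=40):
    n,l,s,_=cv2.connectedComponentsWithStats(mask(p,c).astype(np.uint8)); out=[]
    for i in range(1,n):
        if s[i,4]<amin: continue
        v,u=np.where(l==i); P=onz(p,np.c_[u,v],z)[:,:2]
        if not(300<P[:,0].mean()<800 and abs(P[:,1].mean())<330): continue
        m=P.mean(0); e=np.linalg.svd(P-m,full_matrices=False)[2][0]; t=(P-m)@e
        out.append((s[i,4],m,np.degrees(np.arctan2(e[1],e[0])),t.min(),t.max()))
    return out
E
python3 - <<'E'
from h import *
for c in("top","side"):
    p=viewer.get_image(c)
    for k in HUE:
        for z in (6,4):
            for a in comps(p,k,z): print(c,k,z,[np.round(x,1).tolist() for x in a])
    # pad outline from dark
    if c=="top":
        g=p["pixels"].max(2)<60
        g=g|mask(p,"red")|mask(p,"blue")|mask(p,"yellow")
        n,l,s,_=cv2.connectedComponentsWithStats(g.astype(np.uint8))
        for i in range(1,n):
            if 1500<s[i,4]<6000:
                v,u=np.where(l==i); P=onz(p,np.c_[u,v],7)[:,:2].astype(np.float32)
                print("dark",s[i].tolist(),[np.round(x,1) for x in cv2.minAreaRect(P)])
    for n in ("red","blue","yellow"): 
        pass
E
```

```text
top red 6 [76, [658.9, 267.7], 77.4, -20.5, 22.9]
top red 6 [189, [632.7, 96.5], -173.9, -31.9, 34.9]
top red 6 [1042, [426.0, -187.4], -93.5, -59.4, 100.2]
top red 4 [76, [659.5, 268.2], 77.4, -20.6, 22.9]
top red 4 [189, [633.2, 96.7], -173.9, -31.9, 35.0]
top red 4 [1042, [426.0, -187.8], -93.5, -59.5, 100.4]
top blue 6 [945, [625.5, -164.3], -93.7, -59.9, 101.2]
top blue 6 [183, [468.7, 102.4], -168.2, -31.1, 34.2]
top blue 4 [945, [626.0, -164.7], -93.7, -60.0, 101.4]
top blue 4 [183, [468.9, 102.6], -168.2, -31.2, 34.3]
top yellow 6 [1022, [520.8, -193.0], -84.4, -60.3, 100.9]
top yellow 6 [216, [471.3, 8.4], 172.7, -31.9, 34.7]
top yellow 4 [1022, [521.1, -193.4], -84.4, -60.5, 101.2]
top yellow 4 [216, [471.4, 8.4], 172.7, -32.0, 34.7]
dark [0, 0, 76, 54, 2975] [array([999.1, 548.3]), array([117.4, 148.8]), np.float64(7.0)]
dark [540, 187, 100, 152, 2962] [array([ 525.6, -515.9]), array([181.4, 247.4]), np.float64(38.4)]
dark [364, 189, 99, 38, 3111] [array([ 623.7, -178.2]), array([181.7,  60.9]), np.float64(86.4)]
dark [379, 242, 104, 42, 3294] [array([ 521.9, -206.8]), arr
[... 343 characters left out ...]
red 6 [116, [659.1, 243.9], 101.8, -27.3, 17.6]
side red 4 [291, [426.7, -187.7], 86.6, -102.6, 58.3]
side red 4 [235, [634.0, 92.5], -175.1, -32.1, 35.5]
side red 4 [116, [660.4, 240.8], 101.8, -27.4, 17.7]
side blue 6 [284, [626.2, -160.0], 86.6, -98.9, 58.1]
side blue 6 [175, [470.9, 103.7], -168.1, -27.2, 31.3]
side blue 4 [284, [627.2, -165.0], 86.6, -99.4, 58.4]
side blue 4 [175, [471.2, 99.9], -168.1, -27.4, 31.5]
side yellow 6 [297, [521.2, -188.7], 95.8, -98.3, 59.2]
side yellow 6 [123, [300.3, -251.6], 87.6, -29.6, 25.0]
side yellow 6 [218, [471.2, 8.9], 170.6, -33.3, 34.8]
side yellow 4 [297, [521.8, -193.9], 95.8, -98.8, 59.5]
side yellow 4 [218, [471.5, 4.7], 170.6, -33.4, 34.9]
```

play_rows:
  dp:
    - [18,28.7,-4]
    - [18,28.7,-4]
    - [18,28.7,-4]
    - [18,28.7,-4]
    - [18,28.7,-4]
    - [18,28.7,-4]
    - [18,28.7,-4]
    - [18,28.7,-4]
  yaw: [7,7,7,7,7,7,7,7]
  gripper: 0.5

```text
t: 2.72
ee_pos: [343.5, -361.6, 190.7]
orientation: [2.494, 1.91, 0.0]
ft_force: [-0.5, -0.6, -0.4]
width: 44.4
grasp_force: 0.0
```

play_rows:
  dp:
    - [18,28.7,-4]
    - [18,28.7,-4]
    - [18,28.7,-4]
    - [18,28.7,-4]
    - [18,28.7,-4]
    - [18,28.7,-4]
    - [18,28.7,-4]
    - [18,28.7,-4]
  yaw: [7,7,7,7,7,7,7,7]

```text
t: 3.38
ee_pos: [487.7, -131.8, 158.7]
orientation: [1.305, 2.857, 0.0]
ft_force: [0.3, -0.7, -0.5]
width: 44.1
grasp_force: 0.0
```

play_rows:
  dp:
    - [18,28.7,-4]
    - [18,28.7,-4]
    - [18,28.7,-4]
    - [18,28.7,-4]
    - [18,28.7,-4]
    - [18,28.7,-4]
    - [18,28.7,-4]
    - [18,28.7,-4]
  yaw: [7,7,7,7,7,7,7,6.2]

```text
t: 4.05
ee_pos: [631.6, 97.9, 126.5]
orientation: [-0.168, 3.137, -0.0]
ft_force: [0.1, -0.1, 0.1]
width: 44.0
grasp_force: 0.0
```

```bash
cat >> h.py <<'E'
from scipy.spatial.transform import Rotation as R
def st():
    o=ctrl.get_obs(); M=R.from_rotvec(o["orientation"]).as_matrix()
    print("t",round(float(o["t"]),2),"tcp",np.round(o["ee_pos"],1),"head",round(float(np.degrees(np.arctan2(M[1,0],M[0,0]))),2),"tilt",np.round(M[:,2],3),"q",np.round(o["qpos"],2),"F",np.round(o["ft_force"],1),"w",np.round(o["width"],1),"g",np.round(o["grasp_force"],1))
    return o
E
python3 -c "
from h import *
st()"
```

```text
t 4.05 tcp [631.6  97.9 126.5] head -173.89 tilt [ 0. -0. -1.] q [ 0.14  0.56  1.66 -0.    0.92 -1.54] F [ 0.1 -0.1  0.1] w 44.0 g 0.0
```

play_rows:
  dp:
    - [1,-1.4,-35]
    - [0,0,-35]
    - [0,0,-30]
    - [0,0,-15]
    - [0,0,-6.7]
    - [0,0,0]
  yaw: [-0.3,0,0,0,0,0]

```text
t: 4.55
ee_pos: [631.2, 94.7, 3.8]
orientation: [0.149, -3.136, 0.0]
ft_force: [0.1, 0.1, 0.5]
width: 43.5
grasp_force: 0.0
```

play_rows:
  dp:
    - [0,0,0]
    - [0,0,0]
    - [0,0,0]
    - [0,0,0]
    - [0,0,0]
    - [0,0,0]
    - [0,0,0]
    - [0,0,0]
  yaw: [0,0,0,0,0,0,0,0]
  gripper: 1

```text
t: 5.22
ee_pos: [632.5, 95.0, 5.9]
orientation: [-0.149, 3.137, 0.0]
ft_force: [-1.0, 0.0, 6.4]
width: 11.4
grasp_force: 30.0
```

play_rows:
  dp:
    - [0,0,10]
    - [0,0,25]
    - [0,0,25]
    - [-6,-8,20]
    - [-13,-16.5,0]
    - [-13,-16.5,0]
    - [-13,-16.5,0]
    - [-13,-16.5,0]
  yaw: [0,0,0,-4,-6.5,-6.5,-6.5,-6.5]

```text
t: 5.88
ee_pos: [573.3, 20.4, 85.8]
orientation: [0.676, 3.067, 0.0]
ft_force: [-0.0, -0.7, -0.2]
width: 11.4
grasp_force: 30.0
```

play_rows:
  dp:
    - [-13,-16.5,0]
    - [-13,-16.5,0]
    - [-13,-16.5,0]
    - [-13,-16.5,0]
    - [-13,-16.5,0]
    - [-13,-16.5,0]
    - [-13,-16.5,0]
    - [-13,-16.5,0]
  yaw: [-6.5,-6.5,-6.5,-6.5,-6.5,-6.5,-6.5,-6.5]

```text
t: 6.55
ee_pos: [469.2, -111.8, 85.5]
orientation: [1.952, 2.461, 0.0]
ft_force: [0.2, 0.4, 0.1]
width: 11.7
grasp_force: 30.0
```

play_rows:
  dp:
    - [-13,-16.5,0]
    - [-13,-16.5,0]
    - [-13,-16.5,0]
    - [-4,-9,-20]
    - [0,0,-20]
    - [0,0,0]
  yaw: [-6.5,-6.5,-4.1,0,0,0]

```text
t: 7.05
ee_pos: [425.0, -169.6, 43.3]
orientation: [-2.29, -2.146, 0.002]
ft_force: [0.0, 0.7, -0.5]
width: 11.4
grasp_force: 30.0
```

Run:
```python
from h import *
st()
p=viewer.get_image("top"); save(p,"r1.png",(350,270,510,370),4)
q=viewer.get_image("side"); save(q,"r1s.png",(340,190,460,280),5)
```

```text
t 7.05 tcp [ 425.  -169.6   43.3] head 86.27 tilt [-0.003  0.001 -1.   ] q [-0.41  0.5   2.09 -0.    0.56 -0.34] F [ 0.   0.7 -0.5] w 11.4 g 30.0
```

View pics/r1.png

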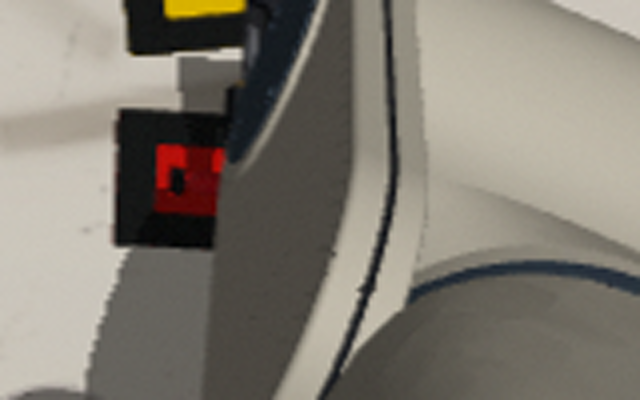

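View pics/r1s.png

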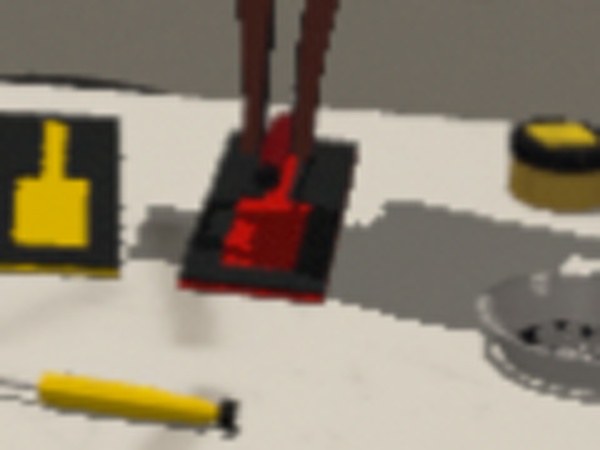

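The top view shows only the red driver's black cap, at about (394, 315), because the arm hides the rest. The side view shows the cap at (393, 225) above the red cut-out. I'll triangulate it from the two.

Run:
```python
from h import *
p=viewer.get_image("top");q=viewer.get_image("side")
for n,x,uv in(("top",p,(394.25,315.25)),("side",q,(393,225))):
    for z in(40,45,50): print(n,z,np.round(onz(x,uv,z)[0],1))
```

```text
top 40 [ 426.3 -133.5   40. ]
top 45 [ 426.1 -132.7   45. ]
top 50 [ 426. -132.   50.]
side 40 [ 428.6 -142.5   40. ]
side 45 [ 428.5 -128.9   45. ]
side 50 [ 428.3 -115.3   50. ]
```

Run:
```python
from h import *
p=cv2.imread("pics/top0.png")[:,:,::-1]; q=viewer.get_image("top")
q0=dict(q); q0["pixels"]=p
for k,g in(("red",(632.7,96.5)),("blue",(468.7,102.4)),("yellow",(471.3,8.4))):
    h=np.radians({"red":6.0,"blue":11.8,"yellow":-7.3}[k]); e=np.array([np.cos(h),np.sin(h)]); n=np.array([-e[1],e[0]])
    T=np.array(q["T"]); s=np.arange(-50,122,2.)
    best=[]
    for lat in np.arange(-4,4.1,1):
        P=np.c_[np.array(g)+s[:,None]*e+lat*n,np.full(len(s),6.)]
        C=(P-T[:3,3])@T[:3,:3]; C=C*[1,-1,-1]
        uv=cv2.projectPoints(C,np.zeros(3),np.zeros(3),K(q),np.float64(q["dist_coeffs"]))[0].reshape(-1,2).astype(np.float32)
        best.append(cv2.remap(p.astype(np.float32),uv[:,0],uv[:,1],cv2.INTER_LINEAR).reshape(-1,3))
    b=np.array(best); mn=b.sum(2).min(0)/3; mx=(b.max(2)-b.min(2)).max(0)
    print(k); print(" ".join(f"{int(a)}:{int(m)}/{int(x)}" for a,m,x in zip(s,mn,mx)))
```

```text
red
-50:166/19 -48:167/20 -46:151/19 -44:71/13 -42:18/9 -40:12/8 -38:18/12 -36:28/31 -34:51/102 -32:62/150 -30:64/159 -28:64/163 -26:64/163 -24:65/166 -22:61/166 -20:57/167 -18:60/166 -16:60/170 -14:60/168 -12:59/171 -10:59/167 -8:56/165 -6:56/168 -4:59/171 -2:60/168 0:62/163 2:63/161 4:61/164 6:62/169 8:63/170 10:61/167 12:58/167 14:54/167 16:61/169 18:60/172 20:64/167 22:61/165 24:62/168 26:60/170 28:60/168 30:74/164 32:87/108 34:122/19 36:132/15 38:133/16 40:127/16 42:144/15 44:143/16 46:143/16 48:141/17 50:134/17 52:126/15 54:124/15 56:122/15 58:134/16 60:146/16 62:151/18 64:146/16 66:139/16 68:128/16 70:119/16 72:113/17 74:110/17 76:135/17 78:143/17 80:158/16 82:164/18 84:153/21 86:132/17 88:137/19 90:138/17 92:144/17 94:141/17 96:144/17 98:159/17 100:169/18 102:186/18 104:185/19 106:184/17 108:184/17 110:183/17 112:182/17 114:181/18 116:180/18 118:179/18 120:177/19
blue
-50:189/16 -48:188/16 -46:188/16 -44:159/15 -42:70/9 -40:15/2 -38:18/2 -36:23/5 -34:46/50 -32:58/71 -30:58/72 -28:57/72 -26:59/73 -24:56/74 -22:59/74 -20:52/76 -18:50/77 -16:53/76 -14:50/76 -12:52/78 -10:52/78 -
[... 849 characters left out ...]
0 -12:101/221 -10:99/219 -8:103/219 -6:107/219 -4:109/221 -2:111/221 0:102/219 2:104/217 4:105/216 6:106/217 8:108/217 10:110/215 12:108/216 14:102/215 16:102/214 18:101/216 20:108/217 22:106/218 24:112/219 26:113/220 28:113/222 30:118/212 32:112/85 34:121/17 36:140/16 38:138/17 40:157/17 42:162/16 44:165/16 46:148/16 48:131/17 50:121/17 52:133/19 54:144/17 56:152/16 58:158/16 60:147/16 62:142/17 64:132/16 66:134/19 68:147/16 70:152/16 72:153/15 74:146/16 76:149/17 78:138/16 80:143/19 82:149/16 84:159/16 86:158/16 88:151/16 90:149/17 92:138/16 94:133/21 96:135/17 98:153/17 100:176/17 102:190/17 104:189/17 106:191/17 108:190/17 110:190/16 112:189/17 114:186/17 116:183/17 118:180/18 120:176/19
```

Run:
```python
from h import *
G={"blue":((468.7,102.4),11.8),"yellow":((471.3,8.4),-7.3)}
for i in range(3):
  for c in("top","side"):
    p=viewer.get_image(c)
    for k,(g,h) in G.items():
        l=models.landmark_of(p,k+"_driver")
        if l:
            P=onz(p,l[0]["location"],0)[0][:2]-g; h=np.radians(h)
            print(c,k,np.round(l[0]["location"],1),round(l[0]["conf"],2),"s",round(P@[np.cos(h),np.sin(h)],1))
```

```text
top blue [257.8 278.7] 0.51 s 24.4
side blue [340.8 296.5] 0.75 s 32.6
side yellow [347.6 270.7] 0.67 s 30.4
top blue [254.8 278.6] 0.52 s 25.7
top yellow [311.  279.2] 0.55 s 20.8
side blue [340.7 298.8] 0.91 s 33.3
side yellow [348.  272.7] 0.8 s 27.6
top blue [256.6 276.5] 0.82 s 28.8
top yellow [311.4 275.9] 0.89 s 26.8
side blue [339.3 299.3] 0.84 s 35.7
side yellow [349.6 272.2] 0.72 s 25.4
```

play_rows:
  dp:
    - [0,-6.5,-10]
    - [0,0,-15]
    - [0,0,-7]
    - [0,0,-3.5]
    - [0,0,0]
    - [0,0,0]
  yaw: [0,0,0,0,0,0]

```text
t: 8.7
ee_pos: [426.6, -176.2, 9.0]
orientation: [-2.291, -2.149, 0.001]
ft_force: [-0.3, 0.5, -0.2]
width: 11.4
grasp_force: 30.0
```

Run:
```python
from h import *
st()
q=viewer.get_image("side"); save(q,"r2s.png",(340,190,460,280),5)
```

```text
t 8.7 tcp [ 426.6 -176.2    9. ] head 86.34 tilt [-0.001  0.    -1.   ] q [-0.42  0.58  2.09  0.    0.48 -0.35] F [-0.3  0.5 -0.2] w 11.4 g 30.0
```

View pics/r2s.png

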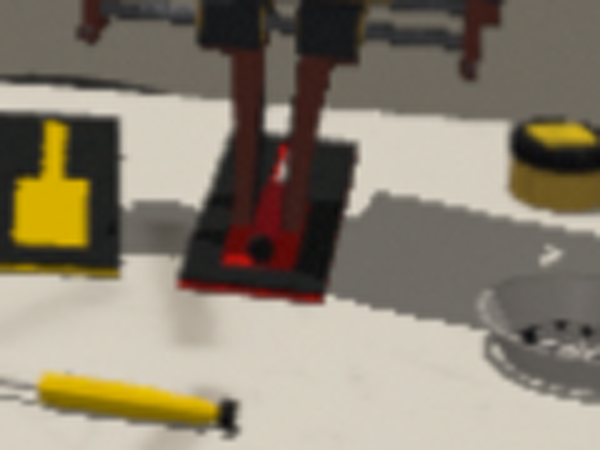

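The cap at (262, 248) in the crop and the blade at (282, 165) sit over the cut-out's centre line. I'll release it.

play_rows:
  dp:
    - [0,0,-0.5]
    - [0,0,0]
    - [0,0,0]
    - [0,0,0]
    - [0,0,20]
    - [0,0,35]
    - [0,0,35]
    - [0,0,0]
  yaw: [0,0,0,0,0,0,0,0]
  gripper: 0.6

```text
t: 9.42
ee_pos: [430.0, -177.4, 103.9]
orientation: [2.285, 2.144, 0.005]
ft_force: [1.7, 0.2, 0.4]
width: 35.3
grasp_force: 0.0
```

play_rows:
  dp:
    - [2.4,18.5,0]
    - [2.4,18.5,0]
    - [2.4,18.5,0]
    - [2.4,18.5,0]
    - [2.4,18.5,0]
    - [2.4,18.5,0]
    - [2.4,18.5,0]
    - [2.4,18.5,0]
  yaw: [7,7,7,7,7,7,7,7]
  gripper: 0.5

```text
t: 10.08
ee_pos: [445.9, -27.2, 98.6]
orientation: [-1.005, -2.976, 0.0]
ft_force: [-0.1, -0.1, -0.6]
width: 43.8
grasp_force: 0.0
```

play_rows:
  dp:
    - [2.4,18.5,0]
    - [2.4,18.5,0]
    - [2.4,18.5,0]
    - [2.4,18.5,0]
    - [2.4,18.5,0]
    - [2.4,18.5,0]
    - [2.9,18.7,0]
    - [0,0,0]
  yaw: [7,7,7,7,7,7,7.1,0.3]

```text
t: 10.75
ee_pos: [464.0, 103.8, 98.7]
orientation: [-0.333, 3.123, 0.001]
ft_force: [-0.5, 0.3, -0.2]
width: 43.8
grasp_force: 0.0
```

Run:
```python
from h import *
st()
p=viewer.get_image("top"); save(p,"r3.png",(360,180,500,360),3)
print([ [np.round(x,1).tolist() for x in a] for a in comps(p,"blue",6)+comps(p,"red",8)])
```

```text
t 10.75 tcp [464.  103.8  98.7] head -167.83 tilt [ 0.001  0.001 -1.   ] q [ 0.19  0.41  2.04  0.    0.7  -1.59] F [-0.5  0.3 -0.2] w 43.8 g 0.0
[[960, [625.6, -164.8], -93.6, -60.3, 100.7], [119, [657.0, 265.9], 85.7, -30.4, 28.1], [967, [426.0, -184.9], -93.4, -57.2, 102.0]]
```

View pics/r3.png

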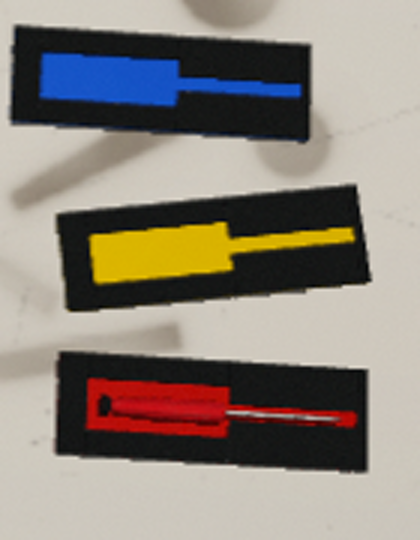

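The red driver lies in its cut-out: cap at (105, 405), blade along the slot to about (338, 415). Next is blue.

play_rows:
  dp:
    - [0,0,-35]
    - [0,0,-30]
    - [0,0,-18]
    - [0,0,-8]
    - [0,0,-3]
    - [0,0,0]
  yaw: [0,0,0,0,0,0]

```text
t: 11.3
ee_pos: [463.1, 101.0, 4.7]
orientation: [0.319, -3.124, 0.0]
ft_force: [0.3, 0.5, 0.4]
width: 43.7
grasp_force: 0.0
```

play_rows:
  dp:
    - [0,0,0]
    - [0,0,0]
    - [0,0,0]
    - [0,0,0]
    - [0,0,0]
    - [0,0,0]
    - [0,0,0]
    - [0,0,0]
  yaw: [0,0,0,0,0,0,0,0]
  gripper: 1

```text
t: 11.97
ee_pos: [463.7, 101.7, 5.5]
orientation: [-0.322, 3.124, 0.0]
ft_force: [-1.4, -0.5, 6.0]
width: 11.4
grasp_force: 30.0
```

play_rows:
  dp:
    - [0,0,10]
    - [0,0,35]
    - [0,0,35]
    - [10.9,-16.6,0]
    - [10.9,-16.6,0]
    - [10.9,-16.6,0]
    - [10.9,-16.6,0]
    - [10.9,-16.6,0]
  yaw: [0,0,0,-7,-7,-7,-7,-7]

```text
t: 12.63
ee_pos: [518.2, 17.8, 85.8]
orientation: [0.642, 3.075, 0.0]
ft_force: [0.2, 0.2, -0.1]
width: 11.5
grasp_force: 30.0
```

play_rows:
  dp:
    - [10.9,-16.6,0]
    - [10.9,-16.6,0]
    - [10.9,-16.6,0]
    - [10.9,-16.6,0]
    - [10.9,-16.6,0]
    - [10.9,-16.6,0]
    - [10.9,-16.6,0]
    - [10.9,-16.6,0]
  yaw: [-7,-7,-7,-7,-7,-7,-7,-7]

```text
t: 13.3
ee_pos: [605.3, -115.0, 85.5]
orientation: [-2.011, -2.414, 0.0]
ft_force: [0.4, 0.5, -1.0]
width: 11.5
grasp_force: 30.0
```

play_rows:
  dp:
    - [10.9,-16.6,0]
    - [10.4,-17.1,0]
    - [0,0,-20]
    - [0,0,-25]
    - [0,0,-18]
    - [0,0,-9]
    - [0,0,-3.5]
    - [0,0,0]
  yaw: [-7,-7,-0.4,0,0,0,0,0]

```text
t: 13.97
ee_pos: [625.9, -147.8, 10.0]
orientation: [-2.29, -2.149, 0.001]
ft_force: [0.2, 0.9, 0.6]
width: 11.3
grasp_force: 30.0
```

Run:
```python
from h import *
st()
q=viewer.get_image("side"); save(q,"b2s.png",(250,190,370,280),5)
```

```text
t 13.97 tcp [ 625.9 -147.8   10. ] head 86.36 tilt [-0.001  0.    -1.   ] q [-0.25  0.73  1.68 -0.    0.74 -0.19] F [0.2 0.9 0.6] w 11.3 g 30.0
```

View pics/b2s.png

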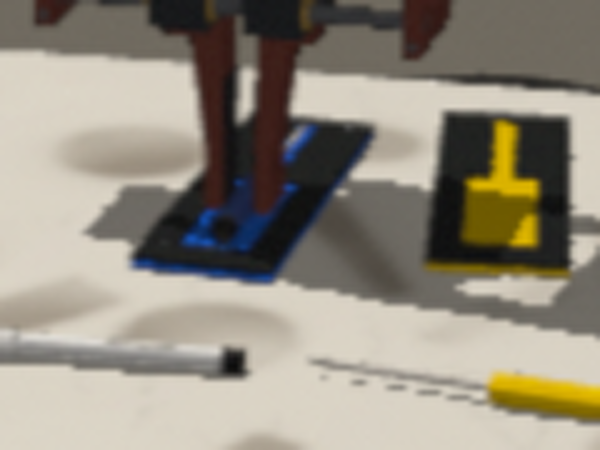

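The blue cap at (223, 228) and the blade near (298, 145) are over the blue outline, so I'll release it.

play_rows:
  dp:
    - [0,0,-0.5]
    - [0,0,0]
    - [0,0,0]
    - [0,0,0]
    - [0,0,20]
    - [0,0,35]
    - [0,0,35]
    - [0,0,0]
  yaw: [0,0,0,0,0,0,0,0]
  gripper: 0.6

```text
t: 14.68
ee_pos: [630.5, -148.9, 105.7]
orientation: [2.285, 2.144, 0.009]
ft_force: [1.6, -1.1, 0.6]
width: 35.3
grasp_force: 0.0
```

play_rows:
  dp:
    - [-12.4,12.1,0]
    - [-12.4,12.1,0]
    - [-12.4,12.1,0]
    - [-12.4,12.1,0]
    - [-12.4,12.1,0]
    - [-12.4,12.1,0]
    - [-12.4,12.1,0]
    - [-12.4,12.1,0]
  yaw: [6.6,6.6,6.6,6.6,6.6,6.6,6.6,6.6]
  gripper: 0.5

```text
t: 15.35
ee_pos: [526.5, -50.6, 98.9]
orientation: [1.088, 2.947, 0.0]
ft_force: [-0.7, 0.4, -0.7]
width: 43.7
grasp_force: 0.0
```

play_rows:
  dp:
    - [-12.4,12.1,0]
    - [-12.4,12.1,0]
    - [-12.4,12.1,0]
    - [-12.4,12.1,0]
    - [-12.3,11.9,0]
    - [0,0,-25]
    - [0,0,-25]
    - [0,0,0]
  yaw: [6.6,6.6,6.6,6.6,6.7,0,0,0]

```text
t: 16.02
ee_pos: [462.8, 9.5, 46.2]
orientation: [-0.211, -3.129, 0.001]
ft_force: [-1.0, -0.1, 0.2]
width: 43.6
grasp_force: 0.0
```

play_rows:
  dp:
    - [0,0,-20]
    - [0,0,-14]
    - [0,0,-7]
    - [0,0,-3]
    - [0,0,0]
  yaw: [0,0,0,0,0]

```text
t: 16.43
ee_pos: [465.3, 9.1, 5.1]
orientation: [-0.212, -3.134, 0.0]
ft_force: [-0.4, -0.2, 0.0]
width: 43.8
grasp_force: 0.0
```

play_rows:
  dp:
    - [0,0,0]
    - [0,0,0]
    - [0,0,0]
    - [0,0,0]
    - [0,0,0]
    - [0,0,0]
    - [0,0,0]
    - [0,0,0]
  yaw: [0,0,0,0,0,0,0,0]
  gripper: 1

```text
t: 17.1
ee_pos: [465.5, 9.2, 5.3]
orientation: [0.212, 3.134, 0.0]
ft_force: [-0.2, 0.0, 5.1]
width: 11.4
grasp_force: 30.0
```

Run:
```python
from h import *
st()
p=viewer.get_image("top"); save(p,"b3.png",(280,180,500,360),3)
```

```text
t 17.1 tcp [465.5   9.2   5.3] head 172.26 tilt [ 0. -0. -1.] q [-0.01  0.59  2.08 -0.    0.48 -1.44] F [-0.2  0.   5.1] w 11.4 g 30.0
```

View pics/b3.png

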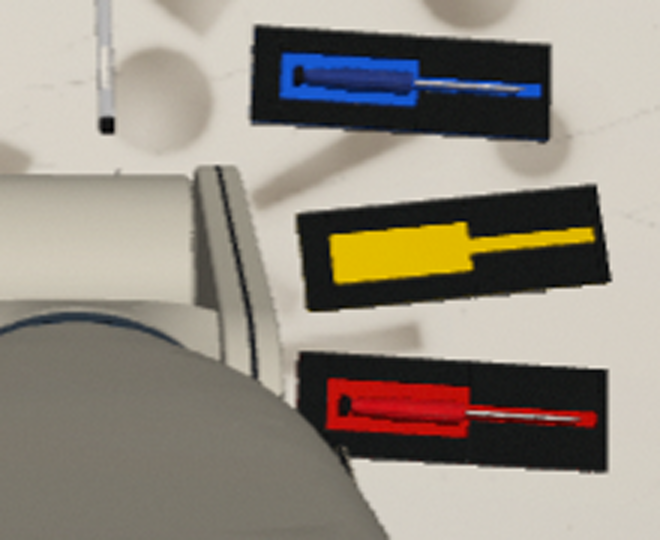

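Blue lies in its outline, cap at (298, 76) and blade to about (530, 90), and red is unchanged. Yellow is gripped; I'll take it to its pad.

play_rows:
  dp:
    - [0,0,10]
    - [0,0,35]
    - [0,0,35]
    - [4.5,-15.4,0]
    - [4.5,-15.4,0]
    - [4.5,-15.4,0]
    - [4.5,-15.4,0]
    - [4.5,-15.4,0]
  yaw: [0,0,0,-6.4,-6.4,-6.4,-6.4,-6.4]

```text
t: 17.82
ee_pos: [487.9, -68.5, 85.7]
orientation: [1.076, 2.951, 0.0]
ft_force: [0.3, -0.0, 0.1]
width: 11.5
grasp_force: 30.0
```

play_rows:
  dp:
    - [4.5,-15.4,0]
    - [4.5,-15.4,0]
    - [4.5,-15.4,0]
    - [4.5,-15.4,0]
    - [4.5,-15.4,0]
    - [4.5,-15.4,0]
    - [4.4,-15.3,0]
    - [0,0,0]
  yaw: [-6.4,-6.4,-6.4,-6.4,-6.4,-6.4,-6.3,0]

```text
t: 18.48
ee_pos: [520.3, -177.8, 85.7]
orientation: [2.117, 2.318, 0.001]
ft_force: [1.2, -1.3, -0.1]
width: 11.5
grasp_force: 30.0
```

play_rows:
  dp:
    - [0,0,-20]
    - [0,0,-25]
    - [0,0,-18]
    - [0,0,-9]
    - [0,0,-3.5]
    - [0,0,0]
  yaw: [0,0,0,0,0,0]

```text
t: 18.98
ee_pos: [518.5, -174.9, 9.8]
orientation: [-2.108, -2.327, 0.001]
ft_force: [0.4, -0.3, 0.6]
width: 11.4
grasp_force: 30.0
```

Run:
```python
from h import *
st()
q=viewer.get_image("side"); save(q,"y2s.png",(290,190,410,280),5)
```

```text
t 18.98 tcp [ 518.5 -174.9    9.8] head 95.65 tilt [-0.002  0.001 -1.   ] q [-0.35  0.64  1.9   0.    0.6  -0.45] F [ 0.4 -0.3  0.6] w 11.4 g 30.0
```

View pics/y2s.png

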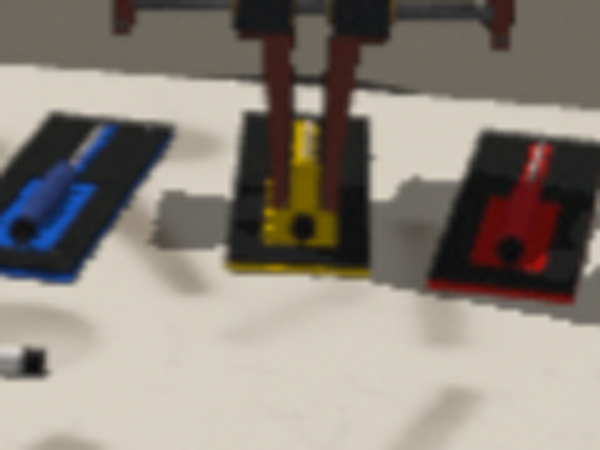

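Yellow is centred: cap at (302, 228), blade near (310, 140). I'll release it, then move up and away.

play_rows:
  dp:
    - [0,0,-0.5]
    - [0,0,0]
    - [0,0,0]
    - [0,0,0]
    - [0,0,20]
    - [0,0,35]
    - [0,0,35]
    - [0,0,35]
  yaw: [0,0,0,0,0,0,0,0]
  gripper: 0.6

```text
t: 19.7
ee_pos: [518.6, -175.3, 135.1]
orientation: [-2.11, -2.326, 0.001]
ft_force: [0.4, -0.3, -0.0]
width: 35.1
grasp_force: 0.0
```

play_rows:
  dp:
    - [-5,25,0]
    - [-5,25,0]
    - [-5,25,0]
    - [-5,25,0]
    - [-5,25,0]
    - [-5,25,0]
    - [-5,25,0]
    - [-5,25,0]
  yaw: [4,4,4,4,4,4,4,4]

```text
t: 20.37
ee_pos: [478.8, 25.6, 134.2]
orientation: [1.383, 2.82, 0.0]
ft_force: [0.3, -0.2, -0.3]
width: 34.8
grasp_force: 0.0
```

play_rows:
  dp:
    - [0,20,0]
    - [0,20,0]
    - [0,10,0]
    - [0,0,0]
    - [0,0,0]
    - [0,0,0]
  yaw: [0,0,0,0,0,0]

```text
t: 20.87
ee_pos: [479.2, 73.8, 134.0]
orientation: [-1.389, -2.818, 0.0]
ft_force: [-0.6, 0.3, 0.1]
width: 35.0
grasp_force: 0.0
```

Run:
```python
from h import *
st()
p=viewer.get_image("top"); save(p,"f.png",(350,180,500,360),3)
```

```text
t 20.87 tcp [479.2  73.8 134. ] head 127.54 tilt [-0. -0. -1.] q [ 0.13  0.35  2.   -0.    0.79 -0.53] F [-0.6  0.3  0.1] w 35.0 g 0.0
```

View pics/f.png

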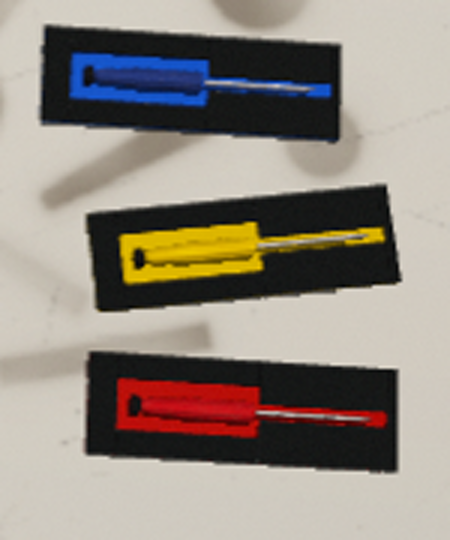

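All three drivers lie in their outlines: caps at (89, 76), (138, 258) and (135, 405), blades along the narrow slots. I'll hand the job in.

```bash
python3 -c "
from h import *
print(ticket.close_job())"
```

```text
the job is handed in; nothing more can be done
None
```

I laid the red, blue and yellow screwdrivers flat in their matching cut-outs, left the pen, brush and tweezers alone, and handed the job in at about 21 s; no verdict came back. Along their length they may sit a few millimetres off the pad origins, because the pictures didn't show exactly where the screwdriver's origin lies.

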